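# Lever the lunch box open and pack it

### The job

Lever the lid of the clear lunch box up with the blade of the butter spreader, not with the fingers, then swing it right back and lay the spreader back on its blue dish. Pack all of today's lunch things (whichever are there of the squat green bottle, amber jar, white pot, square tin and orange case) upright on the floor of the box, side by side, and finish by shutting the lid fully; leave everything else on the worktop where it is.

Things in the scene. Friction and masses are not known exactly. Their poses are not given: they have to be found in the camera images.
- lunchbox: Clear lunch box, stuck fast to the worktop. Outside 178 x 122 mm, walls 3 mm, rim 64 mm above the worktop; inside 172 x 116 mm, floor top at 3 mm. Origin: centre of its underside. x runs along the hinge (long side), y from the front (slot) side to the hinge side, z up. Room for 3 x 2 places of 57 x 58 mm; all items together just fill it (the case takes two places along x).
- slot (a point): Middle of the pry slot: a notch in the box's front wall, 56 mm wide along x, open from 55 mm above the worktop up to the closed lid's underside at 64.5 mm. The point is on the wall's outer face, 60 mm above the worktop, at box (0, -61, 60) mm. A blade goes in along the box's +y. Above the slot the lid's flange sticks out 9 mm in front of this wall.
- box_floor (a point): Centre of the lunch box's inner floor, 3 mm above the worktop.
- lid_hinge (a point): Middle of the lid's hinge line: box (0, 61, 64) mm; the line runs along the box's x. The lid can be pushed back by its front edge once it is up by 0.7 rad or so, and shut by pushing its top edge from behind, then pressing on top.
- lid_front (a point): Middle of the outer edge of the green flange along the front of the lid's rim; it moves with the lid, 130 mm from the hinge line. The flange is 178 mm long, 10 mm wide, 3 mm thick.
- lid (a joint): Angle of the deep clear lid (rad): 0 shut, 1.57 upright, 2.0 leaning back (end stop). The lid is an upturned tray 178 x 122 mm, top 96 mm above the worktop when shut, 29 mm hollow inside, 3 mm walls, 0.12 kg, no handle. Stiff hinge: it stays where it is left and takes about 2 N at the front edge to move. Past 1.85 its front edge is clear of the space above the box.
- dish: Oblong blue ceramic dish, fixed, 220 x 110 mm; floor top 6 mm above the worktop, rim 10 mm high and 4 mm thick. Origin: centre of its underside; x along its length.
- spreader: Butter spreader lying on the dish, 0.07 kg, 180 mm long. Wooden handle 18 mm wide, 20 mm high, from x = -55 to 40 mm; flat steel blade 20 mm wide, 2 mm thick, from x = 40 to 125 mm (14 mm wide over the last 15), its middle plane 10 mm above the underside. Origin: on the handle's underside near the balance point; x points along the blade to its tip, z up.
- spreader_tip (a point): Tip of the spreader's blade, at spreader (125, 0, 10) mm.
- bottle_squat: Squat green glass dressing bottle, upright: body 50 mm diameter, 60 mm high, on it a blue cap 28 mm diameter, 22 mm high (82 mm in all), 0.2 kg. Origin: centre of its underside, z up. It can be held by the cap. May be absent (None).
- jar_amber: Amber glass jar, upright: body 48 mm diameter, 60 mm high, black cap 27 mm diameter and 20 mm high on it (80 mm in all), 0.18 kg. Origin: centre of its underside. May be absent.
- pot_white: White ceramic relish pot with a thin blue band: body 52 mm diameter, 60 mm high, round knob 24 mm diameter and 22 mm high on it (82 mm in all), 0.22 kg. Origin: centre of its underside. May be absent.
- tin_square: Square aluminium tin 48 x 48 mm, 60 mm high, with a dark square knob 22 x 22 mm, 22 mm high on it (82 mm in all), 0.18 kg, sides and knob along its x and y. Origin: centre of its underside. May be absent.
- snack_case: Orange case with white lid, 106 mm along its x, 50 mm along its y, 60 mm high, with a white ridge 60 mm (x) by 20 mm (y), 22 mm high on top (82 mm in all), 0.22 kg. Origin: centre of its underside. May be absent.
- green_bottle: Bystander: tall green glass bottle, 72 mm diameter, 240 mm high. Origin: centre of its underside.
- sauce_dish: Bystander: small white ceramic dish, 84 mm across, 25 mm high.
- blue_cap: Bystander: loose blue bottle cap, 32 mm diameter, 14 mm high, lying on the worktop.
- mug: Bystander: blue mug, 80 mm diameter, 90 mm high.
- salt_shaker: Bystander: small glass salt shaker with red cap, 44 mm diameter, 85 mm high.
- drink_can: Bystander: empty can, 66 mm diameter, 115 mm high.

How it is judged:
On the way, in this order (a step that is already met when the one before it is completed fails the run):
1. the lid is levered up from its seat by the spreader's blade, with no finger on the lid (value of joint lid between 0.08 and 0.6 rad and contact force between spreader and lid above 0.3 N and contact force between the fingers and lid below 0.05 N), for 0.1 s.
2. with the lid swung back, every item present stands upright on the floor of the box (value of joint lid above 1.2 rad and x of bottle_squat in the frame of lunchbox between -0.064 and 0.064 m and y of bottle_squat in the frame of lunchbox between -0.036 and 0.036 m and z of bottle_squat in the frame of lunchbox between -0.003 and 0.01 m and angle between each of bottle_squat, jar_amber, pot_white, tin_square, snack_case's own z axis and vertical below 0.15 rad and x of jar_amber in the frame of lunchbox between -0.064 and 0.064 m and y of jar_amber in the frame of lunchbox between -0.036 and 0.036 m and z of jar_amber in the frame of lunchbox between -0.003 and 0.01 m and x of pot_white in the frame of lunchbox between -0.064 and 0.064 m and y of pot_white in the frame of lunchbox between -0.036 and 0.036 m and z of pot_white in the frame of lunchbox between -0.003 and 0.01 m and x of tin_square in the frame of lunchbox between -0.064 and 0.064 m and y of tin_square in the frame of lunchbox between -0.036 and 0.036 m and z of tin_square in the frame of lunchbox between -0.003 and 0.01 m and x of snack_case in the frame of lunchbox between -0.036 and 0.036 m and y of snack_case in the frame of lunchbox between -0.034 and 0.034 m and z of snack_case in the frame of lunchbox between -0.003 and 0.01 m), for 0.2 s.
At the end, for the whole second after the job is handed in: The lid is shut (within 0.04 rad), every item present stands upright (0.15 rad) inside the box on its floor (7 mm), not stacked, and the spreader lies flat (10 degrees) on the dish, its handle's origin over the dish and at most 30 mm above the worktop; all at rest (value of joint lid below 0.04 rad and x of bottle_squat in the frame of lunchbox between -0.064 and 0.064 m and y of bottle_squat in the frame of lunchbox between -0.036 and 0.036 m and z of bottle_squat in the frame of lunchbox between -0.003 and 0.01 m and angle between each of bottle_squat, jar_amber, pot_white, tin_square, snack_case's own z axis and vertical below 0.15 rad and x of jar_amber in the frame of lunchbox between -0.064 and 0.064 m and y of jar_amber in the frame of lunchbox between -0.036 and 0.036 m and z of jar_amber in the frame of lunchbox between -0.003 and 0.01 m and x of pot_white in the frame of lunchbox between -0.064 and 0.064 m and y of pot_white in the frame of lunchbox between -0.036 and 0.036 m and z of pot_white in the frame of lunchbox between -0.003 and 0.01 m and x of tin_square in the frame of lunchbox between -0.064 and 0.064 m and y of tin_square in the frame of lunchbox between -0.036 and 0.036 m and z of tin_square in the frame of lunchbox between -0.003 and 0.01 m and x of snack_case in the frame of lunchbox between -0.036 and 0.036 m and y of snack_case in the frame of lunchbox between -0.034 and 0.034 m and z of snack_case in the frame of lunchbox between -0.003 and 0.01 m and linear speed of each of bottle_squat, jar_amber, pot_white, tin_square, snack_case, spreader below 0.02 m/s and x of spreader in the frame of dish between -0.11 and 0.11 m and y of spreader in the frame of dish between -0.05 and 0.05 m and z of spreader in the frame of dish between -0.005 and 0.03 m and angle between spreader's own x axis and vertical between 1.39 and 1.75 rad); the robot touches nothing.
It fails at once if one of the other things (green bottle, small dish, loose cap, mug, salt shaker, can) is shifted by more than 3 cm (distance of any of green_bottle, sauce_dish, blue_cap, mug, salt_shaker, drink_can from where it was at the start of the episode above 0.03 m).
Of bottle_squat, jar_amber, pot_white, tin_square, snack_case only 3 to 5 are there at a start; the rules pass over those that are not, and their reading is None.
At some moment in a run one of bottle_squat, jar_amber, pot_white, tin_square, snack_case may be knocked a few centimetres aside while the robot is not near it.
It also fails if it takes over 210 s, if anything falls off the work surface, if the arm or the gripper's body presses on something with over 40 N, if the wrist force passes 120 N, or if a joint passes its speed limit or range.

### The arm

A 6-joint arm with a two-finger parallel gripper is mounted at the origin on the work surface. World frame = base frame: x ahead of the robot, y to its left, z up, the work surface at z = 0. Lengths are in m, angles in rad, forces in N, time in s.
With the tool pointing down it reaches from about 0.425 to 0.95 m from the base axis. Payload 14.7 kg.
Tool frame: the origin (TCP) lies midway between the tips of the shut fingers; the grasp point (between the pads) lies 19 mm behind it (ctrl.grasp_offset is the distance from the TCP to the grasp point, in m); z points along the fingers, y is the line along which they close (so a half turn about z gives the same grasp; the last joint's range is limited). The gripper opens to 85 mm and grips with 20 to 120 N. Pads are 22 mm wide; open, the fingers measure 114 mm over their backs; the gripper's body (76 mm by 85 mm) begins 54 mm behind the grasp point. The pads swing forward as they close: fully open they stand 13 mm farther back than shut.
Start: joints at [-1.273, 0.48, 1.596, -0, 1.065, -0.047], TCP at [0.22, -0.612, 0.231] pointing down, gripper open.
Joint ranges: [-2.75, 2.75], [-0.82, 2.05], [0.23, 2.67], [-1.56, 4.7], [0.09, 2.69], [-2.92, 2.92]. Speed limits (rad/s): [1.89, 1.89, 2.39, 3.01, 3.01, 3.01].

### API

Orientations are given as a 3x3 rotation matrix whose columns are the frame's x, y, z axes.
In Python, from plant import ctrl, imaging, models gives the robot as it stands. The module is installed in compiled form; this text tells all that it offers.
- The arm moves only by the tool send_rows, never from a script. Its argument "steps" is a list that holds one entry, the list of rows, each a list of 7 numbers: the opening, from -1 (shut) to 1 (fully open), then the shift along the tool's x, y, z in cm, then the turn, a rotation vector about the tool's x, y, z in degrees. A call has 1 to 20 rows; each row is the pose to reach, as a shift and turn from the pose commanded when the call began, along the tool's axes at that moment; what a row does not reach only later rows make up. A row lasts 1/12 s, in which the tool goes at most 41.7 mm and 7.16 degrees, less where a joint would pass 70% of its speed; a pose out of reach is approached as far as the arm can. A call with a gripper value outside its range is refused whole. The fingers move at their own pace and stop on an object; the grip force is fixed at half the most. Time passes only in rows, so rows that repeat a pose let the fingers close. It gives the time, the measured TCP pose, the force, the opening and the grip force at its end, in the units of the state.
- ctrl.state(): the state, without advancing time (a new reading comes with each control period).
- imaging.capture(name): name is "scene" or "top"; returns a dict with "img" (480x640x3 uint8, red, green, blue), "depth" (480x640 float32, m along the optical axis (not along the pixel's ray), 0 where there is no reading), "mtx" (3x3 intrinsics, pixels), "extrinsics" (4x4, takes a point from camera to world coordinates). Camera axes: x right, y up, looking along -z (the intrinsics and any distortion apply to the point x, -y, -z); pixel columns grow to the right and rows downward; lengths in m; the calibration is good to about 2 mm. A picture is of the moment at which its call begins.
- ctrl.hand_in(): hands the job in; it is judged then, once.
Trained networks look in the newest picture that a camera, given by its name, has taken for a name from the list of things; names that differ only in an ending like _2 or _b are one class to them, and where a whole thing is asked for, a point or a joint stands for the part that bears it (a point fixed in the world has none). Each returns a list of dicts, best first, with "confidence" (0 to 1); they miss things now and then, are a little off and sometimes report something else, mostly with a low value. They report only what shows in the picture. A call takes as long as a camera call.
- models.find_in(camera, target): "location" ([x, y, z] in m, in world coordinates, good to about 4 mm: the middle of the surface that is visible of it).
- models.trace(camera, target): "pixels" (480x640 bool, what is visible of it).
- models.mark_of(camera, target): "location" ([x, y, z] in m, in world coordinates, good to about 4 mm: a listed point, or the origin of a listed thing).
The state is a dict: "time": time; "q": joint angles; "qd": joint speeds; "effort": joint torques, N m; "position": TCP position; "ee_rot": TCP orientation; "contact_force": force on the tool from outside, world axes, zero at the start; "torque": the same for the moment, N m; "grip_width": finger opening in m; "gripper_force": force on a finger pad.
Only numpy, scipy, OpenCV 4.12 (cv2) and the standard library are available. Lean on these libraries where they do the work, as an engineer would, in place of code of your own. Each camera call takes 0.05 s, during which the arm holds its last target. There are 200 camera calls.

## Working session

There is one attempt and no reset: what is moved stays moved. The work goes in short steps, Python scripts to look and compute and a tool call to move; the robot and the scene stay as the last step left them, time stands still between calls to the robot, and variables do not carry over. Pictures are saved under pics/ and viewed, at most 14 in all, crops included, and the job is handed in when it is done.

Besides the shell and the picture viewer there is one more tool, called as a command line: name --argument value ..., lists and objects as JSON in quotes. send_rows: Moves the arm, as the interface text tells. Its arguments: {"type":"object","properties":{"steps":{"type":"array","items":{"type":"array","items":{"type":"array","items":{"type":"number"}}}}},"required":["steps"]}

```bash
mkdir -p pics
cat > h.py <<'E'
import numpy as np, cv2
from plant import ctrl, imaging, models
def cap(n, f=None):
    c=imaging.capture(n)
    if f: cv2.imwrite('pics/'+f, c['img'][:,:,::-1])
    return c
def world(c, mask):
    v,u=np.nonzero(mask & (c['depth']>0)); d=c['depth'][v,u].astype(float)
    K=c['mtx']; x=(u-K[0,2])/K[0,0]*d; y=(v-K[1,2])/K[1,1]*d
    p=np.stack([x,-y,-d,np.ones_like(d)])
    return (c['extrinsics']@p)[:3].T
E
python3 - <<'E'
from h import *
np.set_printoptions(precision=3,suppress=True)
for n in ('scene','top'):
    c=cap(n,n+'0.png'); print(n,c['mtx'].tolist(),c['extrinsics'].round(3).tolist())
    for t in ['lunchbox','slot','box_floor','lid_hinge','lid_front','dish','spreader','spreader_tip','bottle_squat','jar_amber','pot_white','tin_square','snack_case','green_bottle','sauce_dish','blue_cap','mug','salt_shaker','drink_can']:
        m=models.mark_of(n,t); print(t,[(np.round(a['location'],3).tolist(),round(a['confidence'],2)) for a in m[:2]])
s=ctrl.state(); print(s); print(ctrl.grasp_offset)
E
```

```text
scene [[435.26551288893245, 0.0, 321.01935035936174], [0.0, 435.26551288893245, 234.17267697307702], [0.0, 0.0, 1.0]] [[0.211, -0.726, 0.655, 1.321], [0.977, 0.169, -0.127, -0.17], [-0.018, 0.667, 0.745, 0.967], [0.0, 0.0, 0.0, 1.0]]
lunchbox [([0.56, -0.008, 0.0], 0.75), ([0.355, -0.282, 0.001], 0.29)]
slot [([0.558, -0.069, 0.061], 0.95)]
box_floor [([0.557, -0.009, 0.001], 0.41)]
lid_hinge [([0.559, 0.058, 0.065], 0.92)]
lid_front [([0.558, -0.072, 0.065], 0.69)]
dish [([0.526, -0.394, -0.0], 0.78)]
spreader [([0.532, -0.437, 0.007], 0.67), ([0.702, -0.321, 0.001], 0.27)]
spreader_tip [([0.552, -0.316, 0.018], 0.92)]
bottle_squat [([0.648, 0.242, 0.001], 0.57)]
jar_amber [([0.556, -0.065, 0.06], 0.71), ([0.404, 0.247, 0.001], 0.62)]
pot_white [([0.702, -0.319, 0.001], 0.66)]
tin_square [([0.405, 0.245, 0.002], 0.21)]
snack_case [([0.527, 0.394, -0.002], 0.83)]
green_bottle [([0.7, -0.318, 0.004], 0.95)]
sauce_dish [([0.754, 0.027, -0.001], 0.94), ([0.356, -0.282, 0.001], 0.31)]
blue_cap [([0.397, -0.191, 0.002], 0.57)]
mug [([0.692, 0.418, -0.0], 0.57)]
salt_shaker [([0.354, -0.28
[... 1146 characters left out ...]
.189, -0.002], 0.75)]
mug [([0.695, 0.416, -0.005], 0.61)]
salt_shaker [([0.352, -0.288, 0.002], 0.87), ([0.562, -0.065, 0.058], 0.4)]
drink_can [([0.648, -0.483, -0.004], 0.85)]
{'time': 2.0, 'q': array([-1.273,  0.48 ,  1.596,  0.   ,  1.065, -0.047]), 'qd': array([-0.001, -0.003,  0.001, -0.   ,  0.   ,  0.   ]), 'effort': array([  0.   , -95.048, -43.063,   0.   ,   0.001,  -0.   ]), 'position': array([ 0.22 , -0.612,  0.231]), 'ee_rot': array([[ 0.941,  0.338,  0.   ],
       [ 0.338, -0.941, -0.   ],
       [ 0.   ,  0.   , -1.   ]]), 'contact_force': array([0.182, 0.603, 0.765]), 'torque': array([ 0.01 ,  0.049, -0.023]), 'gripper_force': 0.0, 'grip_width': 0.08494723812099292}
0.0187
```

View pics/scene0.png

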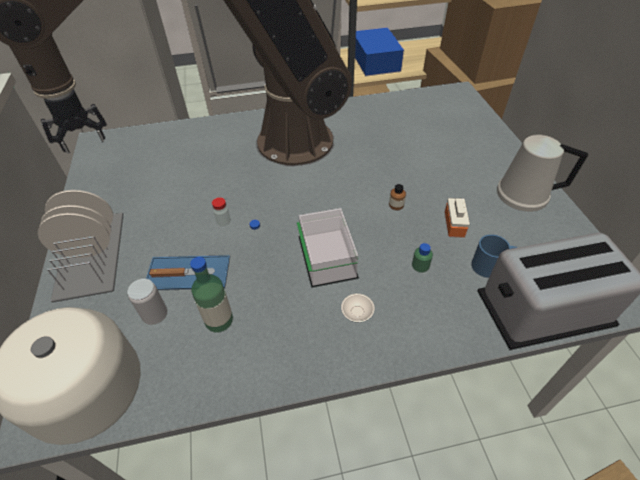

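View pics/top0.png

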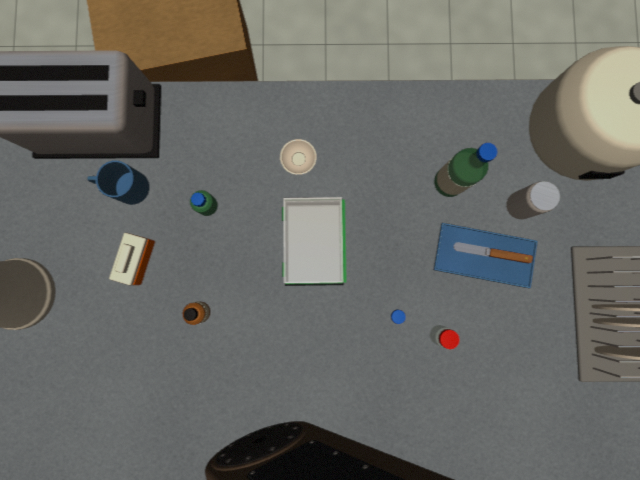

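The pictures show three lunch things: the squat bottle (top 203,202), the jar (top 195,313) and the case (top 131,259). The pot and tin are absent. The box slot faces −y (green flange at top x≈344), and the spreader (top 492,252) has its blade towards +y. Next I'll measure yaws and heights.

```bash
cat >> h.py <<'E'
from scipy.spatial.transform import Rotation as R
np.set_printoptions(precision=4,suppress=True)
def pix2plane(c,u,v,z):
    K=c['mtx'];E=c['extrinsics']
    d=np.stack([(u-K[0,2])/K[0,0],-(v-K[1,2])/K[1,1],-np.ones_like(u,float)],-1)@E[:3,:3].T
    o=E[:3,3]; return o+d*((z-o[2])/d[:,2])[:,None]
def tgt(p,head,pitch=0,s=None):
    """row numbers for TCP at p, tool down with x at heading (deg); pitch = turn about tool y"""
    s=s or ctrl.state(); h=np.radians(head); x=np.array([np.cos(h),np.sin(h),0]); z=np.array([0,0,-1.])
    T=np.stack([x,np.cross(z,x),z],1)@R.from_euler('y',pitch,degrees=True).as_matrix(); A=s['ee_rot']
    return np.round(np.r_[A.T@(np.array(p)-s['position'])*100, np.degrees(R.from_matrix(A.T@T).as_rotvec())],2)
def axis(xy):
    m=xy.mean(0); w,V=np.linalg.eigh(np.cov((xy-m).T)); return m,np.degrees(np.arctan2(V[1,1],V[0,1]))%180
E
python3 - <<'E'
from h import *
for n in ('top','scene'):
    c=cap(n); hsv=cv2.cvtColor(c['img'],cv2.COLOR_RGB2HSV)
    for t in ['spreader','dish','snack_case','bottle_squat','jar_amber','lid_front']:
        r=models.trace(n,t)
        if not r: print(n,t,'none'); continue
        m=r[0]['pixels']; P=world(c,m)
        top=np.percentile(P[:,2],95)
        Q=P[P[:,2]>top-.008]
        box=cv2.minAreaRect((Q[:,:2]*1000).astype(np.float32))
        print(n,t,round(r[0]['confidence'],2),len(P),'top',top.round(4),'topc',Q.mean(0),'rect',np.round(box[0],0),np.round(box[1],0),round(box[2],1),'axis',axis(P[:,:2]))
    # green flange
    g=(hsv[...,0]>45)&(hsv[...,0]<80)&(hsv[...,1]>120)
    l,lab,st,ce=cv2.connectedComponentsWithStats(g.astype(np.uint8))
    for i in range(1,l):
        if st[i,4]>40:
            v,u=np.nonzero(lab==i); p=pix2plane(c,u,v,.066); print('green',st[i],axis(p[:,:2]),p[:,:2].min(0),p[:,:2].max(0))
    E=np.median(np.stack([world(c,lab>0)[:,2].mean()]))
E
```

```text
top spreader 0.66 626 top 0.0283 topc [ 0.528  -0.4387  0.0255] rect [ 534. -407.] [170.  18.] 79.4 axis (array([ 0.5344, -0.4059]), np.float64(78.87285089420592))
top dish 0.58 4075 top 0.0106 topc [ 0.5282 -0.3938  0.0068] rect [ 529. -399.] [226. 111.] 78.8 axis (array([ 0.5284, -0.3941]), np.float64(78.24139936657967))
top snack_case 0.68 1573 top 0.0826 topc [0.5236 0.3919 0.0814] rect [524. 393.] [21. 60.] 74.7 axis (array([0.5213, 0.3842]), np.float64(162.46853557546876))
top bottle_squat 0.95 518 top 0.083 topc [0.6481 0.2372 0.0813] rect [648. 238.] [24. 27.] 45.7 axis (array([0.6446, 0.2303]), np.float64(158.93359692169435))
top jar_amber 0.62 504 top 0.0816 topc [0.4061 0.2496 0.08  ] rect [406. 250.] [25. 25.] 2.8 axis (array([0.407 , 0.2428]), np.float64(170.8046470753787))
top lid_front 0.82 5315 top 0.0987 topc [ 0.5576 -0.0068  0.0962] rect [559.  -7.] [178. 122.] 0.1 axis (array([ 0.557 , -0.0097]), np.float64(179.70849260523923))
green [342 200   4  82 162] (array([ 0.5579, -0.0719]), np.float64(0.29865554274778106)) [ 0.4723 -0.0741] [ 0.6465 -0.0691]
scene spreade
[... 381 characters left out ...]
t [526. 395.] [22. 61.] 74.8 axis (array([0.5409, 0.3842]), np.float64(171.58722523219072))
scene bottle_squat 0.66 468 top 0.0835 topc [0.6517 0.2393 0.0817] rect [649. 241.] [26. 32.] 65.7 axis (array([0.6592, 0.2357]), np.float64(149.32025462764304))
scene jar_amber 0.78 318 top 0.0814 topc [0.4111 0.2507 0.0799] rect [410. 251.] [23. 25.] 22.4 axis (array([0.4199, 0.2473]), np.float64(71.44673195414971))
scene lid_front 0.74 2834 top 0.0996 topc [ 0.5658 -0.0055  0.0969] rect [561.  -5.] [182. 122.] 0.4 axis (array([ 0.5744, -0.0101]), np.float64(2.982515907336932))
green [297 223  14  48 137] (array([ 0.5663, -0.071 ]), np.float64(179.90849358517605)) [ 0.4712 -0.075 ] [ 0.6438 -0.067 ]
```

Run:
```python
from h import *
print(tgt([.535,-.421,.231],79.3), tgt([.535,-.421,.011],79.3))
```

```text
[ 36.12  -7.29   0.03  -0.     0.   -59.54] [ 36.12  -7.29  22.03  -0.     0.   -59.54]
```

send_rows --steps '[[[0.2, 36.1, -7.3, 0, 0, 0, -59.5], [0.2, 36.1, -7.3, 0, 0, 0, -59.5], [0.2, 36.1, -7.3, 0, 0, 0, -59.5], [0.2, 36.1, -7.3, 0, 0, 0, -59.5], [0.2, 36.1, -7.3, 0, 0, 0, -59.5], [0.2, 36.1, -7.3, 0, 0, 0, -59.5], [0.2, 36.1, -7.3, 0, 0, 0, -59.5], [0.2, 36.1, -7.3, 0, 0, 0, -59.5], [0.2, 36.1, -7.3, 0, 0, 0, -59.5], [0.2, 36.1, -7.3, 0, 0, 0, -59.5], [0.2, 36.1, -7.3, 0, 0, 0, -59.5], [0.2, 36.1, -7.3, 0, 0, 0, -59.5], [0.2, 36.1, -7.3, 12, 0, 0, -59.5], [0.2, 36.1, -7.3, 12, 0, 0, -59.5], [0.2, 36.1, -7.3, 12, 0, 0, -59.5], [0.2, 36.1, -7.3, 18, 0, 0, -59.5], [0.2, 36.1, -7.3, 18, 0, 0, -59.5], [0.2, 36.1, -7.3, 18, 0, 0, -59.5]]]'

```text
time: 4.2
position: [0.531, -0.42, 0.0465]
ee_rot: [[0.189, 0.982, -0.006], [0.982, -0.189, 0.005], [0.004, -0.007, -1.0]]
contact_force: [-0.9, 0.4, 0.6]
grip_width: 0.0512
gripper_force: 0.0
```

Run:
```python
from h import *
s=ctrl.state();print(s['position'],s['ee_rot'],s['contact_force'],s['grip_width'],tgt([.535,-.421,.011],79.3))
```

```text
[ 0.531  -0.42    0.0465] [[ 0.1887  0.982  -0.0058]
 [ 0.982  -0.1887  0.0048]
 [ 0.0036 -0.0066 -1.    ]] [-0.891   0.3734  0.5645] 0.05124045247483292 [-0.04  0.43  3.55 -0.38 -0.21 -0.18]
```

send_rows --steps '[[[0.2, 0, 0, 0, 0, 0, 0], [0.2, 0, 0, 3.9, 0, 0, 0], [0.2, 0, 0, 3.9, 0, 0, 0], [0.2, 0, 0, 3.9, 0, 0, 0], [0.2, 0, 0, 3.9, 0, 0, 0], [-1, 0, 0, 3.9, 0, 0, 0], [-1, 0, 0, 3.9, 0, 0, 0], [-1, 0, 0, 3.9, 0, 0, 0], [-1, 0, 0, 3.9, 0, 0, 0], [-1, 0, 0, 3.9, 0, 0, 0], [-1, 0, 0, 3.9, 0, 0, 0], [-1, 0, 0, 3.9, 0, 0, 0], [-1, 0, 0, 3.9, 0, 0, 0]]]'

```text
time: 5.28
position: [0.5356, -0.4217, 0.0142]
ee_rot: [[0.186, 0.982, 0.002], [0.982, -0.186, -0.002], [-0.001, 0.002, -1.0]]
contact_force: [-2.0, 0.8, 13.9]
grip_width: 0.0161
gripper_force: 59.1
```

send_rows --steps '[[[-1, 0, 0, -3, 0, 0, 0], [-1, 0, 0, -6, 0, 0, 0], [-1, 0, 0, -10, 0, 0, 0], [-1, 0, 0, -10, 0, 0, 0], [-1, 4, -0.3, -10, 0, 0, -2], [-1, 8, -0.6, -10, 0, 0, -4], [-1, 12, -1, -10, 0, 0, -6], [-1, 16, -1.4, -10, 0, 0, -8], [-1, 20, -1.7, -10, 0, 0, -10], [-1, 21.7, -1.8, -10, 0, 0, -10.8], [-1, 21.7, -1.8, -8, 0, 0, -10.8], [-1, 21.7, -1.8, -6, 0, 0, -10.8], [-1, 21.7, -1.8, -6, 0, 0, -10.8], [-1, 21.7, -1.8, -6, 0, 0, -10.8], [-1, 21.7, -1.8, -6, 0, 0, -10.8]]]'

```text
time: 6.53
position: [0.558, -0.2049, 0.0732]
ee_rot: [[-0.001, 1.0, 0.001], [1.0, 0.001, -0.0], [-0.0, 0.001, -1.0]]
contact_force: [0.2, 0.1, 0.2]
grip_width: 0.016
gripper_force: 59.5
```

Run:
```python
from h import *
s=ctrl.state();print(s['position'],s['ee_rot'],s['contact_force'])
for n in ('top','scene'):
    c=cap(n,n+'1.png')
    print(n,[(np.round(a['location'],4),round(a['confidence'],2)) for t in ('spreader_tip','slot','spreader') for a in models.mark_of(n,t)[:1]])
    r=models.trace(n,'spreader'); P=world(c,r[0]['pixels']); B=P[P[:,1]>-.2]
    k=np.argsort(B[:,1])[-40:]
    print(len(P),axis(P[:,:2]),'blade zfit',np.polyfit(B[:,1],B[:,2],1),np.median(B[:,2]),B[:,1].max(),np.median(B[:,0]), B[k].mean(0))
a=cv2.imread('pics/scene1.png')[180:330,200:400]; cv2.imwrite('pics/s1c.png',cv2.resize(a,(800,600)))
```

```text
[ 0.558  -0.2049  0.0732] [[-0.0006  1.      0.0007]
 [ 1.      0.0006 -0.0003]
 [-0.0003  0.0007 -1.    ]] [0.2062 0.148  0.1875]
top [(array([ 0.5577, -0.0984,  0.0735]), 0.89), (array([ 0.5591, -0.0656,  0.0575]), 0.59)]
367 (array([ 0.5567, -0.1419]), np.float64(98.61010839289324)) blade zfit [1.0258 0.2282] 0.07605435148815298 -0.10559783615369167 0.5564683575391484 [ 0.5503 -0.1102  0.1427]
scene [(array([ 0.556 , -0.0983,  0.0767]), 0.88), (array([ 0.646 , -0.477 , -0.0001]), 0.31), (array([ 0.5567, -0.2216,  0.0673]), 0.92)]
293 (array([ 0.5613, -0.1976]), np.float64(91.91236924752712)) blade zfit [-0.0564  0.0693] 0.07715443377356629 -0.10630762495457716 0.559617992499671 [ 0.5584 -0.1179  0.0764]
```

View pics/s1c.png

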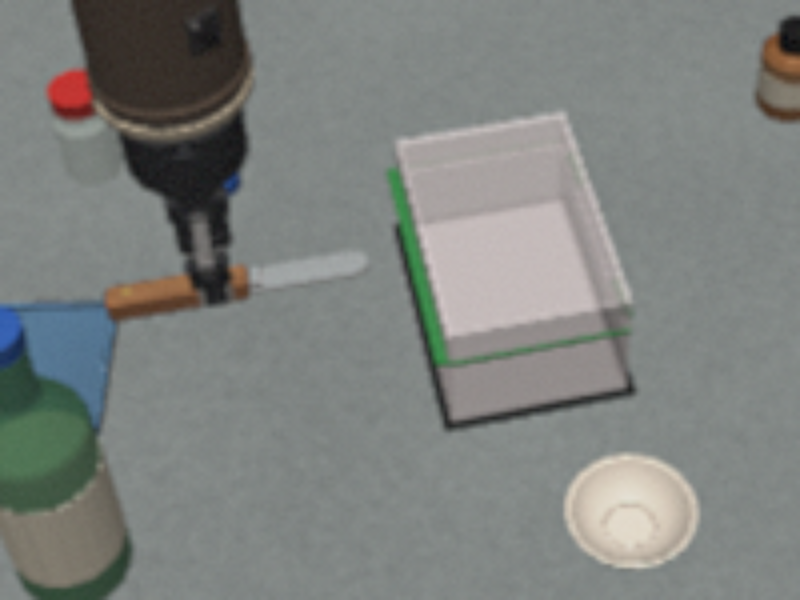

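send_rows --steps '[[[-1, 0, 0, 0.8, 0, 0, 0], [-1, 0, 0, 1.55, 0, 0, 0], [-1, 0, 0, 1.55, 0, 0, 0], [-1, 0, 0, 1.55, 0, 0, 0], [-1, 1, 0, 1.55, 0, 0, 0], [-1, 2, 0, 1.55, 0, 0, 0], [-1, 2.7, 0, 1.55, 0, 0, 0], [-1, 3.4, 0, 1.55, 0, 0, 0], [-1, 4, 0, 1.55, 0, 0, 0], [-1, 4, 0, 1.55, 0, 0, 0], [-1, 4, 0, 1.55, 0, 0, 0], [-1, 4, 0, 1.55, 0, 0, 0]]]'

```text
time: 8.03
position: [0.5577, -0.1645, 0.0569]
ee_rot: [[-0.001, 1.0, 0.0], [1.0, 0.001, -0.0], [-0.0, 0.0, -1.0]]
contact_force: [-0.2, -0.6, -0.5]
grip_width: 0.0161
gripper_force: 59.5
```

send_rows --steps '[[[-1, 0.6, 0, 0, 0, 0, 0], [-1, 1.2, 0, 0, 0, 0, 0], [-1, 1.2, 0, 0, 0, 0, 0], [-1, 1.2, 0, -0.4, 0, 0, 0], [-1, 1.2, 0, -0.8, 0, 0, 0], [-1, 1.2, 0, -1.2, 0, 0, 0], [-1, 1.2, 0, -1.6, 0, 0, 0], [-1, 1.2, 0, -2, 0, 0, 0], [-1, 1.2, 0, -2.4, 0, 0, 0], [-1, 1.2, 0, -2.4, 0, 0, 0], [-1, 1.2, 0, -2.4, 0, 0, 0]]]'

```text
time: 8.95
position: [0.5577, -0.1526, 0.0812]
ee_rot: [[-0.001, 1.0, 0.001], [1.0, 0.001, -0.0], [-0.0, 0.001, -1.0]]
contact_force: [0.1, 0.7, -0.9]
grip_width: 0.0164
gripper_force: 59.5
```

Run:
```python
from h import *
s=ctrl.state();print(s['position'],s['ee_rot'],s['contact_force'],s['torque'])
for n in ('top','scene'):
    c=cap(n,n+'2.png')
    print(n,[(t,np.round(a['location'],4),round(a['confidence'],2)) for t in ('spreader_tip','lid_front','spreader') for a in models.mark_of(n,t)[:1]])
a=cv2.imread('pics/scene2.png')[180:330,200:400]; cv2.imwrite('pics/s2c.png',cv2.resize(a,(800,600)))
```

```text
[ 0.5577 -0.1526  0.0812] [[-0.001   1.      0.0006]
 [ 1.      0.001  -0.0003]
 [-0.0003  0.0006 -1.    ]] [ 0.1417  0.6684 -0.936 ] [-0.0122 -0.0031 -0.0554]
top [('lid_front', array([ 0.558 , -0.0693,  0.09  ]), 0.64)]
scene [('spreader_tip', array([ 0.557 , -0.0479,  0.0855]), 0.79), ('lid_front', array([ 0.5578, -0.0688,  0.0873]), 0.92), ('spreader', array([ 0.5585, -0.1698,  0.0773]), 0.74)]
```

View pics/s2c.png

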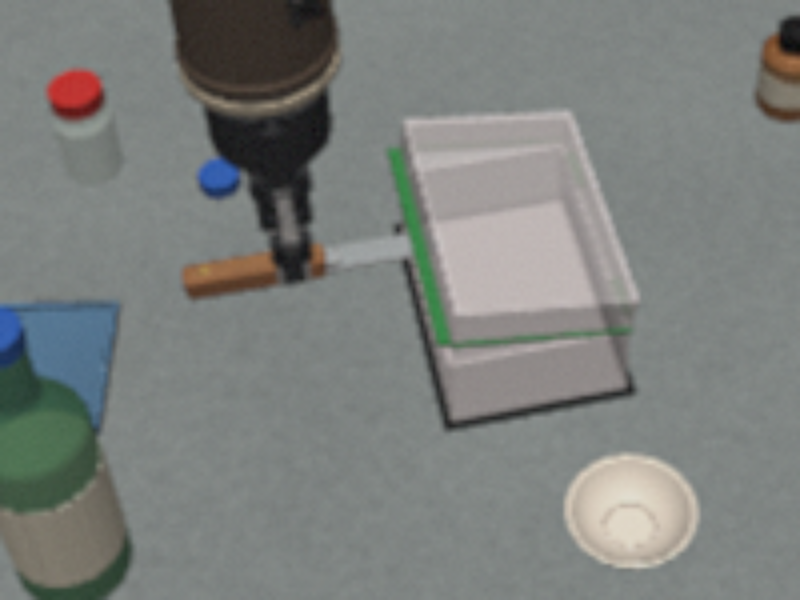

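send_rows --steps '[[[-1, 0.2, 0, -0.8, 0, 0, 0], [-1, 0.4, 0, -1.6, 0, 0, 0], [-1, 0.6, 0, -2.4, 0, 0, 0], [-1, 0.8, 0, -3.2, 0, 0, 0], [-1, 1.0, 0, -4, 0, 0, 0], [-1, 1.5, 0, -4.7, 0, 0, 0], [-1, 2.1, 0, -5.5, 0, 0, 0], [-1, 2.7, 0, -6.3, 0, 0, 0], [-1, 3.3, 0, -7, 0, 0, 0], [-1, 4.1, 0, -7.5, 0, 0, 0], [-1, 4.9, 0, -8, 0, 0, 0], [-1, 5.7, 0, -8.5, 0, 0, 0], [-1, 6.5, 0, -8.5, 0, 0, 0], [-1, 7.3, 0, -8.5, 0, 0, 0], [-1, 8.1, 0, -8.5, 0, 0, 0], [-1, 8.1, 0, -8.5, 0, 0, 0]]]'

```text
time: 10.68
position: [0.5572, -0.0699, 0.1655]
ee_rot: [[-0.002, 1.0, -0.001], [1.0, 0.002, 0.0], [0.0, -0.001, -1.0]]
contact_force: [-0.8, -0.5, -1.0]
grip_width: 0.0166
gripper_force: 59.5
```

Run:
```python
from h import *
s=ctrl.state();print(s['position'],s['contact_force'],s['torque'])
for n in ('top','scene'):
    c=cap(n,n+'3.png')
    print(n,[(t,np.round(a['location'],4),round(a['confidence'],2)) for t in ('spreader_tip','lid_front','spreader') for a in models.mark_of(n,t)[:1]])
a=cv2.imread('pics/scene3.png')[150:330,200:440]; cv2.imwrite('pics/s3c.png',cv2.resize(a,(800,600)))
```

```text
[ 0.5572 -0.0699  0.1655] [-0.8093 -0.4929 -0.9917] [ 0.026  -0.0143 -0.0023]
top []
scene [('lid_front', array([0.5608, 0.0061, 0.1834]), 0.81), ('spreader', array([ 0.5638, -0.0884,  0.1596]), 0.62)]
```

View pics/s3c.png

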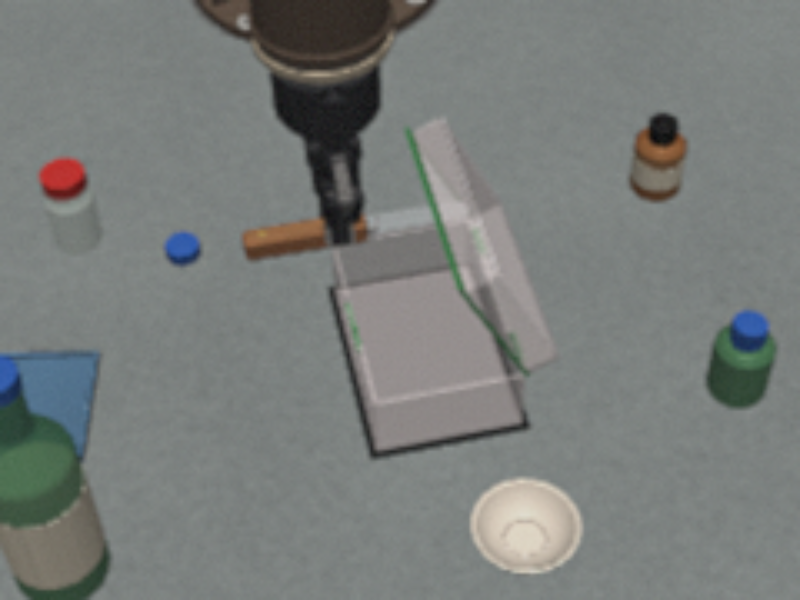

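send_rows --steps '[[[-1, 0.9, 0, 0, 0, 0, 0], [-1, 1.7, 0, 0.1, 0, 0, 0], [-1, 2.5, 0, 0.2, 0, 0, 0], [-1, 3.3, 0, 0.3, 0, 0, 0], [-1, 4.1, 0, 0.4, 0, 0, 0], [-1, 4.8, 0, 0.6, 0, 0, 0], [-1, 5.5, 0, 0.9, 0, 0, 0], [-1, 6.2, 0, 1.2, 0, 0, 0], [-1, 6.9, 0, 1.5, 0, 0, 0], [-1, 7.5, 0, 1.8, 0, 0, 0], [-1, 8.1, 0, 2.1, 0, 0, 0], [-1, 8.4, 0, 2.2, 0, 0, 0], [-1, 8.4, 0, 2.2, 0, 0, 0], [-1, 8.4, 0, 2.2, 0, 0, 0]]]'

```text
time: 12.25
position: [0.5574, 0.0127, 0.1438]
ee_rot: [[-0.001, 1.0, -0.0], [1.0, 0.001, 0.0], [0.0, -0.0, -1.0]]
contact_force: [-0.4, -0.9, -0.5]
grip_width: 0.0164
gripper_force: 59.5
```

Run:
```python
from h import *
s=ctrl.state();print(s['position'],s['contact_force'],s['torque'])
for n in ('top','scene'):
    c=cap(n,n+'4.png')
    print(n,[(t,np.round(a['location'],4),round(a['confidence'],2)) for t in ('lid_front','spreader') for a in models.mark_of(n,t)[:1]])
```

```text
[0.5574 0.0127 0.1438] [-0.4132 -0.8509 -0.4511] [ 0.0058 -0.0382 -0.0407]
top [('lid_front', array([ 0.7594,  0.0297, -0.0021]), 0.46)]
scene [('lid_front', array([0.5569, 0.1112, 0.183 ]), 0.69), ('spreader', array([ 0.56  , -0.0048,  0.1373]), 0.63)]
```

send_rows --steps '[[[-1, -3, 0, 0, 0, 0, 0], [-1, -7, 0, 0, 0, 0, 0], [-1, -11, 0, 0, 0, 0, 0], [-1, -15, 0, -1, 0, 0, 0], [-1, -19, 0, -1, 0, 0, 2], [-1, -23, -0.5, -1, 0, 0, 4], [-1, -27, -1, -1, 0, 0, 6], [-1, -31, -1.4, -1, 0, 0, 8], [-1, -35, -1.8, -1, 0, 0, 10], [-1, -39, -2, -1, 0, 0, 10.8], [-1, -43.4, -2.2, -1, 0, 0, 10.8], [-1, -43.4, -2.2, 0, 0, 0, 10.8], [-1, -43.4, -2.2, 3, 0, 0, 10.8], [-1, -43.4, -2.2, 6, 0, 0, 10.8], [-1, -43.4, -2.2, 9, 0, 0, 10.8], [-1, -43.4, -2.2, 11, 0, 0, 10.8], [-1, -43.4, -2.2, 12.2, 0, 0, 10.8], [-1, -43.4, -2.2, 12.6, 0, 0, 10.8], [-1, -43.4, -2.2, 12.8, 0, 0, 10.8], [-1, -43.4, -2.2, 12.8, 0, 0, 10.8]]]'

```text
time: 14.22
position: [0.5363, -0.4218, 0.0165]
ee_rot: [[0.186, 0.982, 0.001], [0.982, -0.186, -0.001], [-0.0, 0.001, -1.0]]
contact_force: [0.3, 0.7, -0.9]
grip_width: 0.0163
gripper_force: 59.5
```

send_rows --steps '[[[-1, 0, 0, 0, 0, 0, 0], [-1, 0, 0, 0, 0, 0, 0], [-0.3, 0, 0, 0, 0, 0, 0], [0.1, 0, 0, 0, 0, 0, 0], [0.1, 0, 0, 0, 0, 0, 0], [0.1, 0, 0, 0, 0, 0, 0], [0.1, 0, 0, 0, 0, 0, 0], [0.1, 0, 0, -2, 0, 0, 0], [0.1, 0, 0, -5, 0, 0, 0], [0.1, 0, 0, -9, 0, 0, 0], [0.1, 0, 0, -13, 0, 0, 0], [0.1, 0, 0, -17, 0, 0, 0], [0.1, 0, 0, -21, 0, 0, 0], [0.1, 0, 0, -25, 0, 0, 0], [0.1, 0, 0, -25, 0, 0, 0], [0.1, 0, 0, -25, 0, 0, 0]]]'

```text
time: 15.55
position: [0.5368, -0.4223, 0.2688]
ee_rot: [[0.186, 0.982, 0.004], [0.982, -0.186, -0.003], [-0.003, 0.004, -1.0]]
contact_force: [-0.6, 0.1, -0.8]
grip_width: 0.0462
gripper_force: 0.0
```

Run:
```python
from h import *
s=ctrl.state();print(s['position'],s['ee_rot'],s['contact_force'])
for n in ('top','scene'):
    c=cap(n,n+'5.png')
    for t in ['spreader','snack_case','bottle_squat','jar_amber']:
        r=models.trace(n,t)
        if not r: print(n,t,'none'); continue
        P=world(c,r[0]['pixels']); top=np.percentile(P[:,2],95); Q=P[P[:,2]>top-.008]
        box=cv2.minAreaRect((Q[:,:2]*1000).astype(np.float32))
        print(n,t,round(r[0]['confidence'],2),len(P),'top',top.round(4),'rect',np.round(box[0],0),np.round(box[1],0),round(box[2],1))
    print([(t,np.round(a['location'],4),round(a['confidence'],2)) for t in ('spreader','snack_case','bottle_squat','jar_amber') for a in models.mark_of(n,t)[:1]])
for k,p,h in (('case',[.5245,.394,.30],-15.3),('case2',[.5245,.394,.30],164.7)): print(k,tgt(p,h))
```

```text
[ 0.5368 -0.4223  0.2688] [[ 0.1864  0.9825  0.0039]
 [ 0.9825 -0.1864 -0.0034]
 [-0.0026  0.0045 -1.    ]] [-0.5968  0.1399 -0.8367]
top spreader 0.9 699 top 0.028 rect [ 537. -411.] [167.  19.] 79.4
top snack_case 0.7 560 top 0.0839 rect [649. 239.] [28. 28.] 75.2
top bottle_squat 0.67 553 top 0.0839 rect [649. 239.] [28. 28.] 75.2
top jar_amber 0.77 515 top 0.0812 rect [406. 251.] [26. 25.] 89.1
[('spreader', array([ 0.5357, -0.4404,  0.0054]), 0.73), ('snack_case', array([0.5203, 0.3915, 0.0065]), 0.84), ('bottle_squat', array([ 0.6475,  0.2403, -0.0015]), 0.56), ('jar_amber', array([0.4075, 0.2511, 0.0005]), 0.61)]
scene spreader 0.77 367 top 0.0291 rect [ 590. -387.] [243.  75.] 42.8
scene snack_case 0.85 746 top 0.0826 rect [527. 394.] [19. 55.] 74.0
scene bottle_squat 0.91 445 top 0.0833 rect [650. 241.] [27. 28.] 55.4
scene jar_amber 0.68 406 top 0.0811 rect [408. 250.] [26. 25.] 28.9
[('spreader', array([ 0.536 , -0.4393,  0.0062]), 0.63), ('snack_case', array([ 0.5277,  0.3926, -0.0005]), 0.68), ('bottle_squat', array([0.6486, 0.2412, 0.0041]), 0.94), ('jar_amber', array([0.4089, 0.2469, 0.0007]), 0.62)]
case [ 79.91 -16.32  -3.42   0.01  -0.    94.55]
case2 [ 79.91 -16.32  -3.42   0.     0.01 -85.45]
```

View pics/scene5.png

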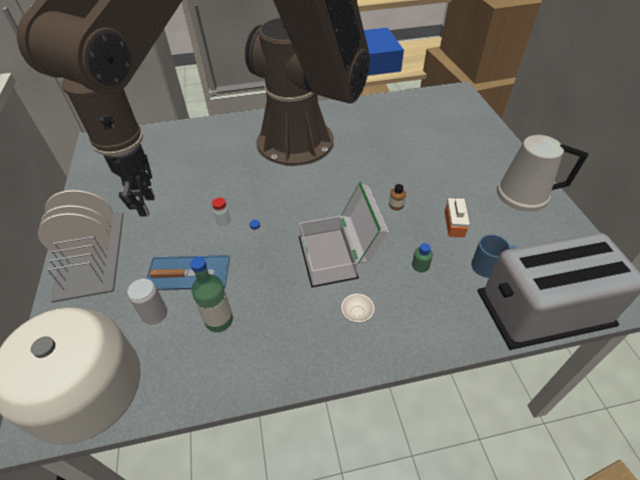

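send_rows --steps '[[[0.1, 20, -4.1, -3.1, 0, 0, -21], [0.1, 79.9, -16.3, -3.1, 0, 0, -85.4], [0.1, 79.9, -16.3, -3.1, 0, 0, -85.4], [0.1, 79.9, -16.3, -3.1, 0, 0, -85.4], [0.1, 79.9, -16.3, -3.1, 0, 0, -85.4], [0.1, 79.9, -16.3, -3.1, 0, 0, -85.4], [0.1, 79.9, -16.3, -3.1, 0, 0, -85.4], [0.1, 79.9, -16.3, -3.1, 0, 0, -85.4], [0.1, 79.9, -16.3, -3.1, 0, 0, -85.4], [0.1, 79.9, -16.3, -3.1, 0, 0, -85.4], [0.1, 79.9, -16.3, -3.1, 0, 0, -85.4], [0.1, 79.9, -16.3, -3.1, 0, 0, -85.4], [0.1, 79.9, -16.3, -3.1, 0, 0, -85.4], [0.1, 79.9, -16.3, -3.1, 0, 0, -85.4], [0.1, 79.9, -16.3, -3.1, 0, 0, -85.4], [0.1, 79.9, -16.3, -3.1, 0, 0, -85.4], [0.1, 79.9, -16.3, -3.1, 0, 0, -85.4], [0.1, 79.9, -16.3, -3.1, 0, 0, -85.4], [0.1, 79.9, -16.3, -3.1, 0, 0, -85.4], [0.1, 79.9, -16.3, -3.1, 0, 0, -85.4]]]'

```text
time: 18.12
position: [0.5239, 0.398, 0.297]
ee_rot: [[-0.965, 0.263, 0.0], [0.263, 0.965, 0.001], [-0.0, 0.001, -1.0]]
contact_force: [-0.5, 0.1, 0.6]
grip_width: 0.0474
gripper_force: 0.0
```

Run:
```python
from h import *
s=ctrl.state();print(s['position'],s['ee_rot'],s['q'],s['contact_force'])
c=cap('scene'); r=models.trace('scene','snack_case');P=world(c,r[0]['pixels']); top=np.percentile(P[:,2],95); Q=P[P[:,2]>top-.008]
print(cv2.minAreaRect((Q[:,:2]*1000).astype(np.float32)),top)
print(tgt([.5255,.394,.13],164.7))
```

```text
[0.5239 0.398  0.297 ] [[-0.9648  0.263   0.0005]
 [ 0.263   0.9648  0.0012]
 [-0.0002  0.0013 -1.    ]] [ 0.6031  0.4376  1.4992  0.0008  1.2037 -0.7018] [-0.5101  0.1255  0.6414]
((525.4569091796875, 394.86761474609375), (20.553258895874023, 60.06947708129883), 74.0633544921875) 0.08290052937869866
[-0.25 -0.36 16.65  0.07 -0.    0.15]
```

send_rows --steps '[[[0.1, -0.2, -0.3, 4, 0, 0, 0], [0.1, -0.2, -0.3, 8, 0, 0, 0], [0.1, -0.2, -0.3, 12, 0, 0, 0], [0.1, -0.2, -0.3, 16, 0, 0, 0], [0.1, -0.2, -0.3, 19, 0, 0, 0], [0.1, -0.2, -0.3, 21.5, 0, 0, 0], [0.1, -0.2, -0.3, 23, 0, 0, 0], [0.1, -0.2, -0.3, 23.3, 0, 0, 0], [0.1, -0.2, -0.3, 23.3, 0, 0, 0], [0.1, -0.2, -0.3, 23.3, 0, 0, 0], [-1, -0.2, -0.3, 23.3, 0, 0, 0], [-1, -0.2, -0.3, 23.3, 0, 0, 0], [-1, -0.2, -0.3, 23.3, 0, 0, 0], [-1, -0.2, -0.3, 23.3, 0, 0, 0], [-1, -0.2, -0.3, 23.3, 0, 0, 0], [-1, -0.2, -0.3, 23.3, 0, 0, 0], [-1, -0.2, -0.3, 23.3, 0, 0, 0], [-1, -0.2, -0.3, 23.3, 0, 0, 0]]]'

```text
time: 19.72
position: [0.5265, 0.3911, 0.0651]
ee_rot: [[-0.964, 0.265, 0.002], [0.265, 0.964, 0.001], [-0.001, 0.002, -1.0]]
contact_force: [-0.5, 0.5, 8.4]
grip_width: 0.0184
gripper_force: 64.0
```

send_rows --steps '[[[-1, 0, 0, -2, 0, 0, 0], [-1, 0, 0, -6, 0, 0, 0], [-1, 0, 0, -10, 0, 0, 0], [-1, 0, 0, -14, 0, 0, 0], [-1, 0, 0, -18, 0, 0, 0], [-1, 0, 0, -22, 0, 0, 0], [-1, -1.3, -3.5, -22.5, 0, 0, -1.5], [-1, -2.6, -7, -22.5, 0, 0, -3], [-1, -3.9, -10.5, -22.5, 0, 0, -4.5], [-1, -5.2, -14, -22.5, 0, 0, -6], [-1, -6.5, -17.5, -22.5, 0, 0, -7.5], [-1, -7.8, -21, -22.5, 0, 0, -9], [-1, -9.1, -24.5, -22.5, 0, 0, -11], [-1, -10.4, -28, -22.5, 0, 0, -13], [-1, -11.7, -31.5, -22.5, 0, 0, -15], [-1, -12.8, -34.7, -22.5, 0, 0, -15.4], [-1, -12.8, -34.7, -22.5, 0, 0, -15.4], [-1, -12.8, -34.7, -18, 0, 0, -15.4], [-1, -12.8, -34.7, -14, 0, 0, -15.4], [-1, -12.8, -34.7, -14, 0, 0, -15.4]]]'

```text
time: 21.38
position: [0.5533, 0.0217, 0.1983]
ee_rot: [[-1.0, -0.0, -0.009], [-0.0, 1.0, 0.0], [0.009, 0.0, -1.0]]
contact_force: [-2.3, -0.5, -3.8]
grip_width: 0.0183
gripper_force: 62.7
```

Run:
```python
from h import *
s=ctrl.state();print(s['position'],s['ee_rot'],s['contact_force'])
for n in ('top','scene'):
    c=cap(n,n+'6.png')
    print(n,[(t,np.round(a['location'],4),round(a['confidence'],2)) for t in ('snack_case','bottle_squat','jar_amber','lid_front','lunchbox') for a in models.mark_of(n,t)[:1]])
print(tgt([.558,.021,.20],180))
```

```text
[0.5533 0.0217 0.1983] [[-1.     -0.0002 -0.0087]
 [-0.0002  1.      0.0001]
 [ 0.0087  0.0001 -1.    ]] [-2.344  -0.5194 -3.7607]
top [('snack_case', array([0.5491, 0.0238, 0.1382]), 0.91), ('lid_front', array([0.5577, 0.1109, 0.1834]), 0.79), ('lunchbox', array([ 0.5587, -0.0035, -0.0002]), 0.72)]
scene [('snack_case', array([0.556 , 0.0236, 0.1382]), 0.89), ('bottle_squat', array([0.6512, 0.2407, 0.0032]), 0.63), ('jar_amber', array([ 0.4064,  0.2474, -0.001 ]), 0.67), ('lid_front', array([0.5574, 0.1125, 0.1848]), 0.96), ('lunchbox', array([ 0.5556, -0.0074,  0.0007]), 0.7)]
[-0.05 -0.1   0.43 -0.    0.04  0.06]
```

View pics/scene6.png

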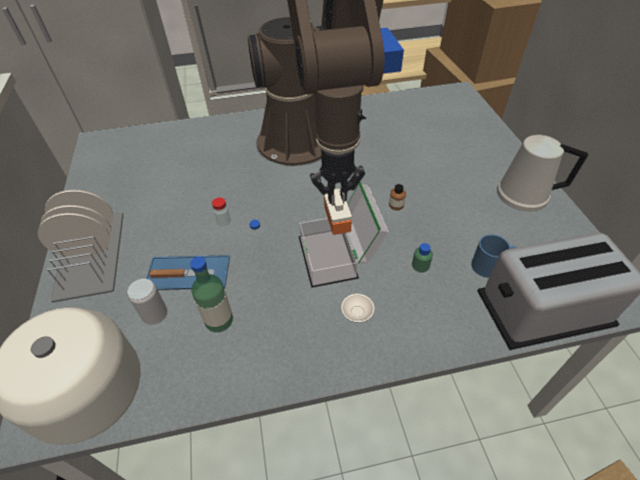

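send_rows --steps '[[[-1, 0, -0.2, 2, 0, 0, 0], [-1, 0, -0.2, 4, 0, 0, 0], [-1, 0, -0.2, 6, 0, 0, 0], [-1, 0, -0.2, 8, 0, 0, 0], [-1, 0, -0.2, 10, 0, 0, 0], [-1, 0, -0.2, 11.5, 0, 0, 0], [-1, 0, -0.2, 12.5, 0, 0, 0], [-1, 0, -0.2, 13.2, 0, 0, 0], [-1, 0, -0.2, 13.5, 0, 0, 0], [-1, 0, -0.2, 13.6, 0, 0, 0], [-1, 0, -0.2, 13.6, 0, 0, 0], [-1, 0, -0.2, 13.6, 0, 0, 0]]]'

```text
time: 22.98
position: [0.5579, 0.02, 0.0685]
ee_rot: [[-1.0, -0.001, 0.001], [-0.001, 1.0, -0.0], [-0.001, -0.0, -1.0]]
contact_force: [0.9, -0.1, -1.1]
grip_width: 0.019
gripper_force: 62.7
```

send_rows --steps '[[[-0.6, 0, 0, 0, 0, 0, 0], [-0.2, 0, 0, 0, 0, 0, 0], [-0.2, 0, 0, 0, 0, 0, 0], [-0.2, 0, 0, 0, 0, 0, 0], [-0.2, 0, 0, -1, 0, 0, 0], [-0.2, 0, 0, -3, 0, 0, 0], [-0.2, 0, 0, -7, 0, 0, 0], [-0.2, 0, 0, -11, 0, 0, 0], [-0.2, 0, 0, -15, 0, 0, 0], [0, 0, 0, -19, 0, 0, 0], [0, -1.5, 3.6, -19.2, 0, 0, 0], [0, -3, 7.2, -19.2, 0, 0, 0], [0, -4.5, 10.8, -19.2, 0, 0, 0], [0, -6, 14.4, -19.2, 0, 0, 0], [0, -7.5, 18, -19.2, 0, 0, 0], [0, -9.1, 22, -19.2, 0, 0, 0], [0, -9.1, 22, -19.2, 0, 0, 0], [0, -9.1, 22, -16, 0, 0, 0], [0, -9.1, 22, -12, 0, 0, 0], [0, -9.1, 22, -12, 0, 0, 0]]]'

```text
time: 24.65
position: [0.6444, 0.2392, 0.1818]
ee_rot: [[-1.0, -0.002, -0.009], [-0.002, 1.0, -0.003], [0.009, -0.003, -1.0]]
contact_force: [-2.2, -0.5, -2.1]
grip_width: 0.0426
gripper_force: 0.0
```

```bash
cat > look.py <<'E'
from h import *
import sys
s=ctrl.state();print(s['position'],s['q'],s['contact_force'])
for n in ('top','scene'):
    c=cap(n,n+sys.argv[1]+'.png')
    for t in sys.argv[2:]:
        r=models.trace(n,t); m=models.mark_of(n,t)
        print(n,t,[(np.round(a['location'],4),round(a['confidence'],2)) for a in m[:1]])
        if r:
            P=world(c,r[0]['pixels']); top=np.percentile(P[:,2],95); Q=P[P[:,2]>top-.008]; b=cv2.minAreaRect((Q[:,:2]*1000).astype(np.float32))
            print('   top',top.round(4),np.round(b[0],0),np.round(b[1],0),round(b[2],1))
E
python3 look.py 7 snack_case bottle_squat jar_amber
```

```text
[0.6444 0.2392 0.1818] [ 0.3113  0.5838  1.5421 -0.      1.0248 -1.261 ] [-2.2289 -0.4549 -2.1082]
top snack_case [(array([0.5531, 0.0219, 0.0068]), 0.83)]
   top 0.0861 [554.  20.] [19. 57.] 89.7
top bottle_squat [(array([ 0.6498,  0.2438, -0.0028]), 0.76)]
   top 0.0838 [638. 221.] [67. 28.] 58.4
top jar_amber [(array([ 0.4042,  0.2477, -0.    ]), 0.66)]
   top 0.0814 [406. 250.] [25. 25.] 2.2
scene snack_case [(array([0.5561, 0.0186, 0.0017]), 0.68)]
   top 0.086 [555.  22.] [20. 59.] 89.8
scene bottle_squat [(array([0.7528, 0.0294, 0.0006]), 0.66)]
   top 0.0831 [651. 240.] [27. 26.] 51.5
scene jar_amber [(array([0.4044, 0.2502, 0.    ]), 0.77)]
   top 0.0812 [410. 252.] [24. 25.] 34.2
```

send_rows --steps '[[[0, 0, 0, 3, 0, 0, 0], [0, 0, 0, 6, 0, 0, 0], [0, 0, 0, 9, 0, 0, 0], [0, 0, 0, 11, 0, 0, 0], [0, 0, 0, 12.2, 0, 0, 0], [0, 0, 0, 12.4, 0, 0, 0], [0, 0, 0, 12.4, 0, 0, 0], [0, 0, 0, 12.4, 0, 0, 0], [-1, 0, 0, 12.4, 0, 0, 0], [-1, 0, 0, 12.4, 0, 0, 0], [-1, 0, 0, 12.4, 0, 0, 0], [-1, 0, 0, 12.4, 0, 0, 0], [-1, 0, 0, 12.4, 0, 0, 0], [-1, 0, 0, 12.4, 0, 0, 0]]]'

```text
time: 26.52
position: [0.6492, 0.2405, 0.0657]
ee_rot: [[-1.0, -0.001, 0.003], [-0.001, 1.0, 0.001], [-0.003, 0.001, -1.0]]
contact_force: [-1.0, 0.9, 5.9]
grip_width: 0.0257
gripper_force: 58.6
```

send_rows --steps '[[[-1, 0, 0, -2, 0, 0, 0], [-1, 0, 0, -6, 0, 0, 0], [-1, 0, 0, -10, 0, 0, 0], [-1, 0, 0, -14, 0, 0, 0], [-1, 0, 0, -18, 0, 0, 0], [-1, 0, 0, -22, 0, 0, 0], [-1, 0.5, -3, -22.5, 0, 0, 0], [-1, 1, -6.5, -22.5, 0, 0, 0], [-1, 1.6, -10, -22.5, 0, 0, 0], [-1, 2.2, -13.5, -22.5, 0, 0, 0], [-1, 2.8, -17, -22.5, 0, 0, 0], [-1, 3.4, -20.5, -22.5, 0, 0, 0], [-1, 4, -24, -22.5, 0, 0, 0], [-1, 4.6, -27.7, -22.5, 0, 0, 0], [-1, 4.6, -27.7, -22, 0, 0, 0], [-1, 4.6, -27.7, -18, 0, 0, 0], [-1, 4.6, -27.7, -14, 0, 0, 0], [-1, 4.6, -27.7, -11, 0, 0, 0], [-1, 4.6, -27.7, -11, 0, 0, 0], [-1, 4.6, -27.7, -11, 0, 0, 0]]]'

```text
time: 28.18
position: [0.6018, -0.0369, 0.1739]
ee_rot: [[-1.0, -0.001, -0.002], [-0.001, 1.0, 0.0], [0.002, 0.0, -1.0]]
contact_force: [0.1, -0.8, -2.5]
grip_width: 0.0257
gripper_force: 60.0
```

```bash
python3 look.py 8 bottle_squat snack_case
```

```text
[ 0.6018 -0.0369  0.1739] [-0.1115  0.478   1.7636  0.      0.9019 -1.6832] [ 0.132  -0.7649 -2.5064]
top bottle_squat [(array([ 0.6013, -0.0376,  0.1019]), 0.39)]
   top 0.1644 [579. -36.] [25.  4.] 84.8
top snack_case [(array([0.5554, 0.0229, 0.0059]), 0.87)]
   top 0.0866 [553.  20.] [19. 57.] 89.7
scene bottle_squat [(array([ 0.599 , -0.0353,  0.1121]), 0.94)]
   top 0.194 [608. -37.] [22. 27.] 77.7
scene snack_case []
   top 0.1795 [559. 111.] [ 20. 182.] 89.9
```

send_rows --steps '[[[-1, 0, 0, 2, 0, 0, 0], [-1, 0, 0, 4, 0, 0, 0], [-1, 0, 0, 6, 0, 0, 0], [-1, 0, 0, 8, 0, 0, 0], [-1, 0, 0, 9.3, 0, 0, 0], [-1, 0, 0, 10.1, 0, 0, 0], [-1, 0, 0, 10.5, 0, 0, 0], [-1, 0, 0, 10.5, 0, 0, 0], [-1, 0, 0, 10.5, 0, 0, 0]]]'

```text
time: 29.43
position: [0.6029, -0.037, 0.0695]
ee_rot: [[-1.0, -0.001, 0.001], [-0.001, 1.0, -0.0], [-0.001, -0.0, -1.0]]
contact_force: [0.2, -0.1, -2.7]
grip_width: 0.0259
gripper_force: 60.2
```

send_rows --steps '[[[-0.6, 0, 0, 0.1, 0, 0, 0], [-0.1, 0, 0, 0.1, 0, 0, 0], [-0.1, 0, 0, 0.1, 0, 0, 0], [-0.1, 0, 0, 0, 0, 0, 0], [-0.1, 0, 0, -2, 0, 0, 0], [-0.1, 0, 0, -6, 0, 0, 0], [-0.1, 0, 0, -10, 0, 0, 0], [-0.1, 0, 0, -14, 0, 0, 0], [0, 0, 0, -18, 0, 0, 0], [0, 0, 0, -19.2, 0, 0, 0], [0, 2.3, 3.4, -19.2, 0, 0, 0], [0, 4.6, 6.8, -19.2, 0, 0, 0], [0, 6.9, 10.2, -19.2, 0, 0, 0], [0, 9.2, 13.6, -19.2, 0, 0, 0], [0, 11.5, 17, -19.2, 0, 0, 0], [0, 13.8, 20.4, -19.2, 0, 0, 0], [0, 16.1, 23.8, -19.2, 0, 0, 0], [0, 18.4, 27, -19.2, 0, 0, 0], [0, 19.6, 28.7, -19.2, 0, 0, 0], [0, 19.6, 28.7, -19.2, 0, 0, 0]]]'

```text
time: 31.1
position: [0.4037, 0.2525, 0.2611]
ee_rot: [[-1.0, -0.004, -0.0], [-0.004, 1.0, 0.001], [0.0, 0.001, -1.0]]
contact_force: [-0.4, -0.9, 0.9]
grip_width: 0.0427
gripper_force: 0.0
```

```bash
python3 look.py 9 bottle_squat jar_amber; python3 -c "
from h import *
print(tgt([.407,.25,.064],180))"
```

```text
[0.4037 0.2525 0.2611] [ 0.4947  0.202   1.9447  0.001   0.9948 -1.0807] [-0.4434 -0.9115  0.8519]
top bottle_squat [(array([ 0.6048, -0.036 , -0.0028]), 0.92)]
   top 0.0866 [602. -39.] [27. 27.] 89.4
top jar_amber [(array([0.4061, 0.2525, 0.0004]), 0.94)]
scene bottle_squat [(array([ 0.6052, -0.0361,  0.0051]), 0.87)]
   top 0.087 [605. -36.] [30. 26.] 14.9
scene jar_amber [(array([0.4045, 0.2484, 0.0016]), 0.87)]
   top 0.0811 [408. 251.] [28. 22.] 20.0
[-0.05  0.07 19.67 -0.01 -0.01 -0.01]
```

send_rows --steps '[[[0, 0, 0, 4, 0, 0, 0], [0, 0, 0, 8, 0, 0, 0], [0, 0, 0, 12, 0, 0, 0], [0, 0, 0, 16, 0, 0, 0], [0, 0, 0, 18, 0, 0, 0], [0, 0, 0, 19.3, 0, 0, 0], [0, 0, 0, 19.6, 0, 0, 0], [0, 0, 0, 19.6, 0, 0, 0], [0, 0, 0, 19.6, 0, 0, 0], [-1, 0, 0, 19.6, 0, 0, 0], [-1, 0, 0, 19.6, 0, 0, 0], [-1, 0, 0, 19.6, 0, 0, 0], [-1, 0, 0, 19.6, 0, 0, 0], [-1, 0, 0, 19.6, 0, 0, 0], [-1, 0, 0, 19.6, 0, 0, 0], [-1, 0, 0, 19.6, 0, 0, 0]]]'

```text
time: 32.93
position: [0.407, 0.2504, 0.0661]
ee_rot: [[-1.0, -0.001, 0.002], [-0.001, 1.0, 0.001], [-0.002, 0.001, -1.0]]
contact_force: [0.3, 0.9, 5.5]
grip_width: 0.0242
gripper_force: 58.5
```

send_rows --steps '[[[-1, 0, 0, -2, 0, 0, 0], [-1, 0, 0, -6, 0, 0, 0], [-1, 0, 0, -10, 0, 0, 0], [-1, 0, 0, -14, 0, 0, 0], [-1, 0, 0, -18, 0, 0, 0], [-1, 0, 0, -22, 0, 0, 0], [-1, -1.2, -3.4, -22.5, 0, 0, 0], [-1, -2.4, -6.8, -22.5, 0, 0, 0], [-1, -3.6, -10.2, -22.5, 0, 0, 0], [-1, -4.8, -13.6, -22.5, 0, 0, 0], [-1, -6, -17, -22.5, 0, 0, 0], [-1, -7.4, -20.4, -22.5, 0, 0, 0], [-1, -8.8, -24, -22.5, 0, 0, 0], [-1, -10.6, -28.7, -22.5, 0, 0, 0], [-1, -10.6, -28.7, -22, 0, 0, 0], [-1, -10.6, -28.7, -18, 0, 0, 0], [-1, -10.6, -28.7, -14, 0, 0, 0], [-1, -10.6, -28.7, -11, 0, 0, 0], [-1, -10.6, -28.7, -11, 0, 0, 0], [-1, -10.6, -28.7, -11, 0, 0, 0]]]'

```text
time: 34.6
position: [0.5117, -0.037, 0.175]
ee_rot: [[-1.0, -0.001, -0.002], [-0.001, 1.0, 0.0], [0.002, 0.0, -1.0]]
contact_force: [-0.4, -0.3, 0.6]
grip_width: 0.0243
gripper_force: 59.6
```

```bash
python3 look.py 10 bottle_squat jar_amber snack_case
```

```text
[ 0.5117 -0.037   0.175 ] [-0.1312  0.3626  1.9647 -0.      0.8163 -1.703 ] [-0.4451 -0.3287  0.6014]
top bottle_squat []
   top 0.1832 [570.  93.] [143.  63.] 31.9
top jar_amber []
top snack_case []
   top 0.1173 [ 643. -480.] [60. 57.] 54.4
scene bottle_squat [(array([ 0.6037, -0.0353,  0.0043]), 0.82)]
   top 0.0872 [607. -38.] [23. 23.] 17.5
scene jar_amber [(array([ 0.5124, -0.0374,  0.1121]), 0.64)]
   top 0.1916 [513. -36.] [21. 27.] 78.4
scene snack_case [(array([0.554 , 0.0225, 0.0017]), 0.67)]
```

View pics/scene10.png

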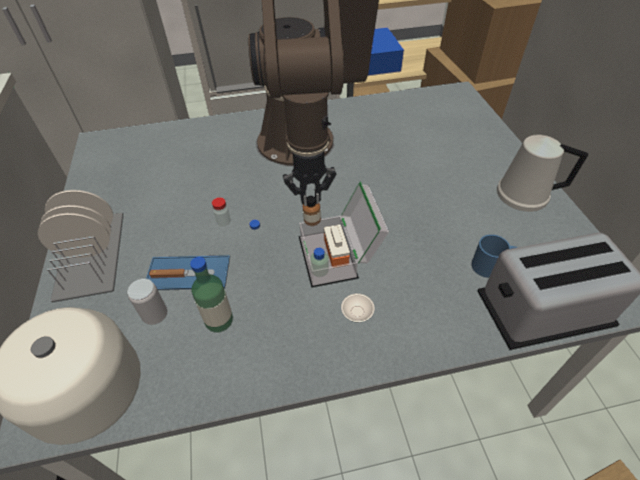

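send_rows --steps '[[[-1, 0, 0, 2, 0, 0, 0], [-1, 0, 0, 4, 0, 0, 0], [-1, 0, 0, 6, 0, 0, 0], [-1, 0, 0, 8, 0, 0, 0], [-1, 0, 0, 9.3, 0, 0, 0], [-1, 0, 0, 10.1, 0, 0, 0], [-1, 0, 0, 10.6, 0, 0, 0], [-1, 0, 0, 10.6, 0, 0, 0], [-1, 0, 0, 10.6, 0, 0, 0], [-0.5, 0, 0, 10.6, 0, 0, 0], [-0.1, 0, 0, 10.6, 0, 0, 0], [-0.1, 0, 0, 10.6, 0, 0, 0], [-0.1, 0, 0, 10.5, 0, 0, 0], [-0.1, 0, 0, 8, 0, 0, 0], [-0.1, 0, 0, 4, 0, 0, 0], [-0.1, 0, 0, 0, 0, 0, 0], [-0.1, 0, 0, -4, 0, 0, 0], [-1, 0, 0, -8, 0, 0, 0], [-1, 0, 0, -10, 0, 0, 0], [-1, 0, 0, -10, 0, 0, 0]]]'

```text
time: 36.97
position: [0.5147, -0.0374, 0.2801]
ee_rot: [[-1.0, -0.001, 0.008], [-0.001, 1.0, -0.001], [-0.008, -0.001, -1.0]]
contact_force: [0.8, -0.5, 0.3]
grip_width: 0.0026
gripper_force: 0.0
```

```bash
python3 look.py 11 bottle_squat jar_amber snack_case lid_front spreader
```

```text
[ 0.5147 -0.0374  0.2801] [-0.1312  0.2369  1.8452 -0.      1.0514 -1.703 ] [ 0.7635 -0.5412  0.2982]
top bottle_squat []
top jar_amber []
top snack_case [(array([ 0.5542, -0.3186,  0.0136]), 0.44)]
top lid_front []
top spreader [(array([ 0.5343, -0.4412,  0.0038]), 0.95)]
   top 0.028 [ 537. -410.] [168.  19.] 79.4
scene bottle_squat [(array([ 0.604 , -0.0341,  0.0036]), 0.59)]
scene jar_amber [(array([ 0.5289, -0.3915, -0.0018]), 0.53)]
   top 0.085 [558. -37.] [24. 24.] 78.5
scene snack_case [(array([ 0.6025, -0.0398,  0.0056]), 0.17)]
   top 0.0863 [555.  22.] [20. 62.] 89.4
scene lid_front [(array([0.5608, 0.1124, 0.1824]), 0.95)]
   top 0.1803 [558. 110.] [181.  16.] 0.4
scene spreader [(array([ 0.5567, -0.0082,  0.0012]), 0.73)]
   top 0.029 [ 535. -435.] [114.  21.] 79.5
```

Run:
```python
import cv2
a=cv2.imread('pics/scene11.png')[170:305,250:430]; cv2.imwrite('pics/s11c.png',cv2.resize(a,(800,600)))
```

```text
(no output)
```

View pics/s11c.png

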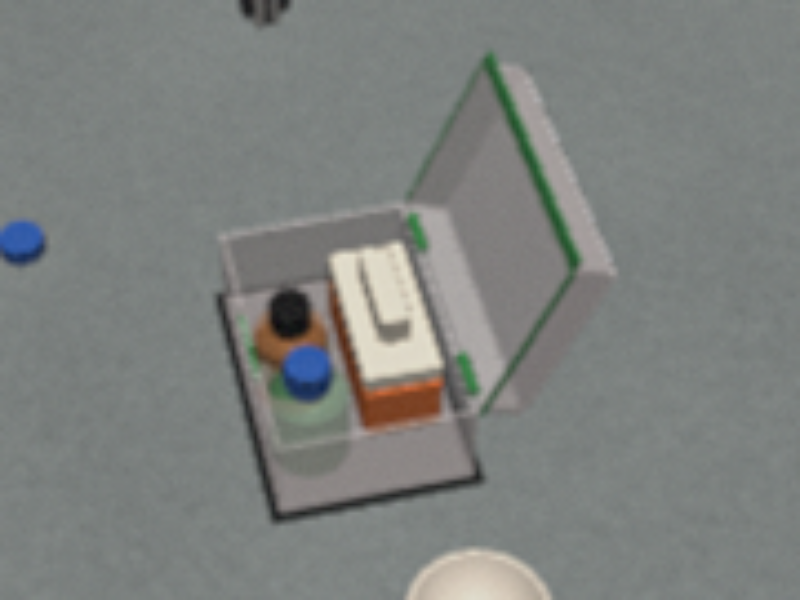

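send_rows --steps '[[[-1, -1, 4, 0, 0, 0, 0], [-1, -2, 8, 0, 0, 0, 0], [-1, -3, 12, 0, 0, 0, 0], [-1, -4, 16, 0, 0, 0, 0], [-1, -4.5, 20, 0, 0, 0, 0], [-1, -4.5, 22.2, 0, 0, 0, 0], [-1, -4.5, 22.2, 0, 0, 0, 0], [-1, -4.5, 22.2, 4, 0, 0, 0], [-1, -4.5, 22.2, 8, 0, 0, 0], [-1, -4.5, 22.2, 12, 0, 0, 0], [-1, -4.5, 22.2, 12.9, 0, 0, 0], [-1, -4.5, 22.2, 12.9, 0, 0, 0], [-1, -4.5, 22.2, 12.9, 0, 0, 0]]]'

```text
time: 39.15
position: [0.5578, 0.1849, 0.1468]
ee_rot: [[-1.0, -0.001, 0.0], [-0.001, 1.0, 0.0], [-0.0, 0.0, -1.0]]
contact_force: [1.0, -0.7, 0.3]
grip_width: 0.0003
gripper_force: 0.0
```

send_rows --steps '[[[-1, 0, -2, 0, 0, 0, 0], [-1, 0, -3.5, 0, 0, 0, 0], [-1, 0, -4.3, -0.3, 0, 0, 0], [-1, 0, -5.1, -0.6, 0, 0, 0], [-1, 0, -6, -1, 0, 0, 0], [-1, 0, -6.8, -1.3, 0, 0, 0], [-1, 0, -7.6, -1.6, 0, 0, 0], [-1, 0, -8.5, -2, 0, 0, 0], [-1, 0, -9.5, -2.2, 0, 0, 0], [-1, 0, -10.5, -2.4, 0, 0, 0], [-1, 0, -11.5, -2.5, 0, 0, 0], [-1, 0, -12.5, -2.7, 0, 0, 0], [-1, 0, -13.3, -2.6, 0, 0, 0], [-1, 0, -14.1, -2.5, 0, 0, 0], [-1, 0, -14.9, -2.3, 0, 0, 0], [-1, 0, -15.7, -2.1, 0, 0, 0], [-1, 0, -15.7, -2.1, 0, 0, 0]]]'

```text
time: 40.57
position: [0.5571, 0.0265, 0.1662]
ee_rot: [[-1.0, -0.0, -0.001], [-0.0, 1.0, -0.0], [0.001, -0.0, -1.0]]
contact_force: [-0.7, -0.6, -0.3]
grip_width: 0.0
gripper_force: 0.0
```

```bash
python3 look.py 12 lid_front
```

```text
[0.5571 0.0265 0.1662] [-0.0065  0.4299  1.8753 -0.0004  0.8371 -1.5773] [-0.6828 -0.5996 -0.344 ]
top lid_front []
   top 0.1787 [501.  -4.] [38. 60.] 89.8
scene lid_front [(array([ 0.5614, -0.0194,  0.1715]), 0.89)]
   top 0.1791 [571.   6.] [ 69. 159.] 85.0
```

send_rows --steps '[[[-1, 0, -0.8, 0.4, 0, 0, 0], [-1, 0, -1.5, 0.8, 0, 0, 0], [-1, 0, -2.2, 1.2, 0, 0, 0], [-1, 0, -2.9, 1.7, 0, 0, 0], [-1, 0, -3.5, 2.3, 0, 0, 0], [-1, 0, -4.1, 2.9, 0, 0, 0], [-1, 0, -4.6, 3.4, 0, 0, 0], [-1, 0, -5.1, 4, 0, 0, 0], [-1, 0, -5.5, 4.7, 0, 0, 0], [-1, 0, -5.9, 5.4, 0, 0, 0], [-1, 0, -6.2, 6.1, 0, 0, 0], [-1, 0, -6.4, 6.7, 0, 0, 0], [-1, 0, -6.5, 7.1, 0, 0, 0], [-1, 0, -6.5, 7.3, 0, 0, 0], [-1, 0, -6.5, 7.3, 0, 0, 0], [-1, 0, -6.5, 7.3, 0, 0, 0]]]'

```text
time: 42.2
position: [0.5573, -0.0371, 0.0955]
ee_rot: [[-1.0, -0.001, 0.001], [-0.001, 1.0, -0.0], [-0.001, -0.0, -1.0]]
contact_force: [-12.4, -1.4, 41.4]
grip_width: 0.0
gripper_force: 20.6
```

```bash
python3 look.py 13 lid_front
```

```text
[ 0.5573 -0.0371  0.0955] [-0.1206  0.53    1.9279 -0.0003  0.6831 -1.6924] [-12.4368  -1.3922  41.3971]
top lid_front []
scene lid_front [(array([ 0.5605, -0.0696,  0.0672]), 0.97)]
   top 0.0994 [566.  -5.] [169. 122.] 0.9
```

send_rows --steps '[[[-1, 0, 0, -1, 0, 0, 0], [-1, 0, 0, -4, 0, 0, 0], [-1, 0, 0, -8, 0, 0, 0], [-1, 0, 0, -12, 0, 0, 0], [-1, 0, 0, -16, 0, 0, 0], [-1, 0, -4, -20, 0, 0, 0], [-1, 4, -8, -20, 0, 0, 0], [-1, 8, -12, -20, 0, 0, 0], [-1, 8, -14, -20, 0, 0, 0], [-1, 8, -14, -20, 0, 0, 0], [-1, 8, -14, -20, 0, 0, 0], [-1, 8, -14, -20, 0, 0, 0]]]'

```text
time: 43.5
position: [0.4773, -0.1775, 0.2937]
ee_rot: [[-1.0, 0.001, 0.0], [0.001, 1.0, 0.0], [-0.0, 0.0, -1.0]]
contact_force: [0.3, -0.4, -0.2]
grip_width: -0.0001
gripper_force: 0.0
```

```bash
python3 look.py 14 lid_front bottle_squat jar_amber snack_case spreader
python3 - <<'E'
import cv2
a=cv2.imread('pics/scene14.png')[170:305,250:430]; cv2.imwrite('pics/s14c.png',cv2.resize(a,(800,600)))
E
```

```text
[ 0.4773 -0.1775  0.2937] [-0.4159  0.218   1.8345  0.0003  1.089  -1.9859] [ 0.3111 -0.3843 -0.1552]
top lid_front [(array([ 0.5592, -0.0734,  0.0641]), 0.94)]
   top 0.0988 [559.  -7.] [178. 122.] 0.3
top bottle_squat []
   top 0.0258 [757.  27.] [80. 80.] 89.0
top jar_amber [(array([ 0.5604, -0.0643,  0.0601]), 0.48)]
top snack_case []
top spreader []
scene lid_front [(array([ 0.5592, -0.0699,  0.0672]), 0.82)]
   top 0.0995 [560.  -4.] [183. 123.] 0.4
scene bottle_squat [(array([ 0.558 , -0.0078,  0.0009]), 0.64)]
scene jar_amber []
   top 0.1175 [ 647. -479.] [60. 59.] 46.2
scene snack_case [(array([ 0.6974,  0.4182, -0.0016]), 0.63)]
scene spreader [(array([ 0.5371, -0.4387,  0.0096]), 0.93)]
   top 0.0288 [ 539. -407.] [170.  21.] 80.1
```

View pics/s14c.png

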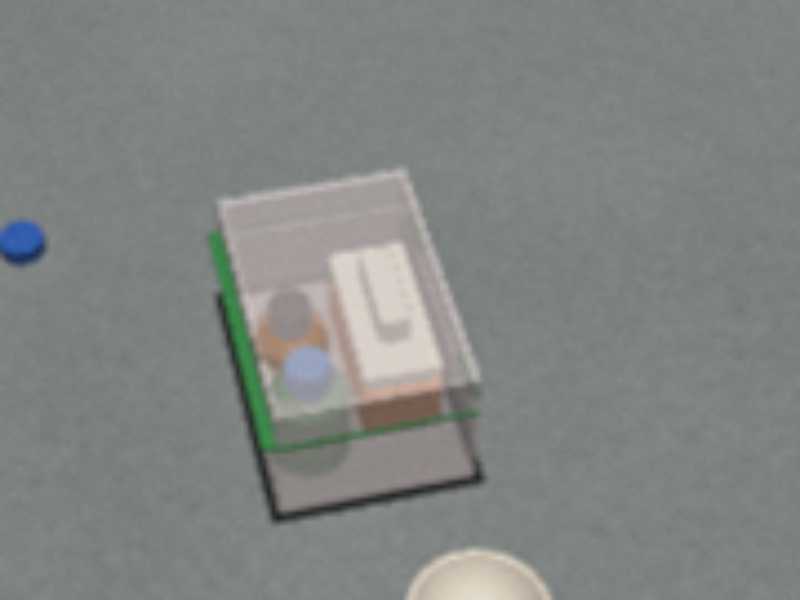

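The picture shows the lid shut. The jar (290,315), bottle (305,390) and case (385,320) stand upright inside, and the spreader is on its dish. I'm handing in now.

```bash
python3 -c "
from plant import ctrl
print(ctrl.hand_in())"
```

```text
the job is handed in; nothing more can be done
None
```

I handed the job in at about 44 s on the robot's clock, but the hand-in returned no verdict: the lid was levered up by the spreader's blade, the bottle, jar and case (the only lunch things there) stand upright in the shut box, and the spreader lies on its dish. The jar was knocked about 45 mm towards the bottle after I set it down; I left it there because it was still upright and in bounds.

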